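# Wake up the rover on its test block

### The arm

A 7-joint arm with a two-finger parallel gripper is mounted at the origin on the work surface. World frame = base frame: x ahead of the robot, y to its left, z up, the work surface at z = 0. Lengths are in m, angles in rad, forces in N, time in s.
With the tool pointing down it reaches from about 0.4 to 0.875 m from the base axis. Payload 19.3 kg.
Tool frame: the origin (TCP) lies at the centre of the arm's flange, where the gripper is bolted on; the fingertips stand 173 mm ahead of it and the grasp point (between the pads) lies 155 mm ahead of it; z points along the fingers, y is the line along which they close (so a half turn about z gives the same grasp; the last joint's range is limited). The gripper opens to 85 mm and grips with 20 to 120 N. Pads are 22 mm wide; open, the fingers measure 114 mm over their backs; the gripper's body (76 mm by 85 mm) begins 54 mm behind the grasp point. The pads swing forward as they close: fully open they stand 13 mm farther back than shut.
Start: joints at [1.039, 0.521, -0.036, 1.599, 0.021, 1.021, -0.113], TCP at [0.278, -0.56, 0.405] pointing down, gripper open.
Joint ranges: [-2.91, 2.91], [-0.3, 2.13], [-1.5, 1.42], [0.17, 2.43], [-1.26, 4.41], [0.16, 1.93], [-2.52, 2.52]. Speed limits (rad/s): [1.89, 1.89, 2.39, 2.39, 3.01, 3.01, 3.01].

### API

Orientations are given as [roll, pitch, yaw] about the fixed x, y, z axes, in that order (R = Rz(yaw) Ry(pitch) Rx(roll)).
In Python, from workcell import bot, imaging, job gives the robot as it stands.
- The arm moves only by the tool carry_out, never from a script. Its argument "targets" is a list of rows, each a list of 3 entries, a list of its own where there are three numbers: the shift along the tool's x, y, z in units of 0.25 m (1.0 is 0.25 m), then the turn, a rotation vector about the tool's x, y, z in units of 180 degrees (1.0 is 180 degrees), then the opening, from 0 (shut) to 1 (fully open). In form: [[[tx, ty, tz], [wx, wy, wz], jaw], ...]. A call has 1 to 8 rows; each row shifts and turns the commanded pose from where the row before left it, along the tool's axes as they then stand; what a row does not reach is not made up. A row lasts 1/8 s, in which the tool goes at most 62.5 mm and 10.7 degrees, less where a joint would pass 70% of its speed; a pose out of reach is approached as far as the arm can. A call with a number of a shift or a turn outside -1 to 1 is refused whole. A call with a gripper value outside its range is refused whole. The fingers move at their own pace and stop on an object; "force" is the grip in N (left out, the last holds). Time passes only in rows, so rows that do not move let the fingers close. It gives the time, the measured TCP pose, the force and the opening at its end, in the units of the state.
- bot.observe(): the state, without advancing time (a new reading comes with each control period).
- imaging.grab_frame(name): name is "side" or "top" or "wrist"; returns a dict with "pixels" (480x640x3 uint8, red, green, blue), "mtx" (3x3 intrinsics, pixels), "k1" (the pictures are not rectified: a ray, as slopes to the right and down, at radius r is drawn at 1 + k1 r^2 times it, then the intrinsics apply), "cam_to_world" (4x4, takes a point from camera to world coordinates); the wrist camera has in their place "mount" (4x4, takes a point from camera to tool coordinates, whose origin is the TCP and whose axes are the flange's). Camera axes: x right, y down, z forward; pixel columns grow to the right and rows downward; lengths in m; the calibration is good to about 2 mm. A picture is of the moment at which its call begins: read the wrist's pose just before it. There is no depth.
- job.job_done(): hands the job in, once; it reports no verdict.
The state is a dict: "clock": time; "qpos": joint angles; "qd": joint speeds; "joint_efforts": joint torques, N m; "position": TCP position; "tool_rot": TCP orientation; "force": force on the tool from outside, world axes, zero at the start; "moment": the same for the moment, N m; "grip_width": finger opening in m.
Only numpy, scipy, OpenCV 4.12 (cv2) and the standard library are available. Lean on these libraries where they do the work, as an engineer would, in place of code of your own. Each camera call takes 0.05 s, during which the arm holds its last target. There are 200 camera calls.

### The job

Wake up the rover that stands on its block. On its deck, first push the raised half of the rocker switch fully down, then push the square key fully in (both stay where you push them), and last press the round button on the radio pad fully home and let it spring back up. Leave every other button and key unpressed, do not pick up or shift the pad, and leave the loose things lying about where they are.

Things in the scene. Friction and masses are not known exactly. Their poses are not given: they have to be found in the camera images.
- rover: Fixed four-wheeled rover on a cork block, 200 mm long (x), 184 mm wide. Origin on the table under its centre, x to its front (white sensor head with two eyes, top 102 mm above the table), y to its left, z up; turned up to 90 degrees either way. Deck 70 mm above the table; on it (mm): black rocker x -55 y 0; square key x +5 y -35; round horn button x +5 y +35; loose motor can near x +52 y 0.
- rocker_face (a point): Where to push the rocker: middle of the top face of its raised half, 19 mm out from the pivot, about 98 mm above the table; moves with it. The rocker is a black V-shaped paddle along the rover's y: two halves, each 28 mm long, 26 mm wide; pivot 88 mm above the table. The half towards the rover's +y starts raised 0.4 rad, outer edge about 102 mm high; the other half is level.
- rocker (a joint): Angle of the rocker: about 0 at first, 0.4 rad fully over. Pushed straight down, the raised half swings till it lies level (top face 91 mm above the table) on a firm stop, and the other half stands up instead. It resists with about 2 to 4 N and stays where it is left.
- key_top (a point): Centre of the top face of the square key, 24 by 24 mm, black, in a grey square housing 38 mm wide and 8 mm high on the deck; it moves with the key. 90 mm above the table when out, 83 mm when fully in. It goes straight down against about 2.5 N of friction and stays in.
- key (a joint): Travel of the square key: 0 out, 0.007 m fully in (firm stop).
- pad: Loose radio pad, grey box 80 mm (x) by 170 mm (y) by 32 mm high, about 0.5 kg, lying flat to the rover's left or right. Origin at the centre of its underside, z up. On top along its y axis: round black button at y +55, black bar key at y 0, black cross key at y -55 (mm). Only the round button is to be pressed.
- start_top (a point): Centre of the top face of the pad's round button, 28 mm across, black, in a grey round housing 44 mm across; moves with the button. 54 mm above the table when up; spring-loaded, 6 mm travel straight down, about 1.5 N to start and 5 N fully down, springs back.
- start (a joint): Travel of the pad's round button: 0 up, 0.006 m fully down.
- bar (a joint): Travel of the pad's bar key (44 by 14 mm, top 48 mm above the table): 0 up, 0.006 m down. To be left alone.
- cross (a joint): Travel of the pad's cross key (30 by 30 mm, top 48 mm above the table): 0 up, 0.006 m down. To be left alone.
- horn (a joint): Travel of the round horn button on the rover's deck (24 mm across, top 92 mm above the table): 0 up, 0.006 m down. To be left alone.
- motor_can: Bystander, to be left alone. Steel motor can 24 mm across, 30 mm high, loose, standing on the rover's deck. Origin at the centre of its underside.
- parts_tray: Bystander, to be left alone. Loose white open tray 90 by 150 by 30 mm with small parts, on the side of the rover where the pad is not. Origin at the centre of its underside.
- spare_wheel: Bystander, to be left alone. Loose wheel with black tyre and yellow hub, lying flat, 66 mm across, 29 mm high. Origin at the centre of its underside.
- solder_spool: Bystander, to be left alone. Loose standing spool, 60 mm across, 42 mm high. Origin at the centre of its underside.
- tape_roll: Bystander, to be left alone. Loose black roll of tape lying flat, 84 mm across, 19 mm high. Origin at the centre of its underside.
- screw_jar: Bystander, to be left alone. Loose jar with black cap, 52 mm across, 70 mm high. Origin at the centre of its underside.
- screwdriver: Bystander, to be left alone. Loose screwdriver 170 mm long lying between robot and rover. Origin on its underside at mid-length, handle towards its -x.
Things that resemble listed ones, but are neither listed nor needed, are in the scene too. There is more than one size of the pad; the one meant has the size given above.

How it is judged:
By the outcome, as a careful person would: the job done as asked, in the order asked, and still so for the second after the job is handed in, with the robot touching nothing.
It also fails if it takes over 48 s, if anything falls off the work surface, if the arm or the gripper's body presses on something with over 40 N, if the wrist force passes 120 N, or if a joint passes its speed limit or range.

## Working session

There is one attempt and no reset: what is moved stays moved. The work goes in short steps, Python scripts to look and compute and a tool call to move; the robot and the scene stay as the last step left them, time stands still between calls to the robot, and variables do not carry over. Pictures are saved under pics/ and viewed, on a budget of 10 in all, crops included, one or two more only if the job needs it, and the job is handed in when it is done.

Besides the shell and the picture viewer there is one more tool, called after ">>>" in YAML: its name, and indented under it one key for each argument. carry_out: Moves the arm, as the interface text tells. Its arguments: {"type":"object","properties":{"targets":{"type":"array"},"force":{"type":"number"}},"required":["targets"]}

```bash
mkdir -p pics; ls; python3 - <<'E'
from workcell import bot, imaging
import cv2,pickle
print(bot.observe())
for n in("top","side"):
    f=imaging.grab_frame(n); pickle.dump(f,open(n+".pkl","wb"))
    cv2.imwrite(f"pics/{n}0.png",f["pixels"][:,:,::-1]); print(n,f["mtx"],f["k1"],f["cam_to_world"])
E
```

```text
pics
{'clock': 0.0, 'qpos': array([ 1.03881513,  0.52204897, -0.03629576,  1.59997204,  0.02120342,
        1.02109784, -0.112762  ]), 'qd': array([ 0.00155889,  0.00189427,  0.00028207,  0.00014173, -0.00040864,
       -0.00414124,  0.00032898]), 'joint_efforts': array([ 3.88386725e-04, -9.27108836e+01,  1.98023781e+00, -3.69931269e+01,
        1.78847043e-02,  8.12575308e-03, -5.21551647e-05]), 'position': array([ 0.27837466, -0.55944215,  0.40411707]), 'tool_rot': array([-3.14045571e+00,  9.91556430e-05,  4.61782976e-01]), 'force': array([-0.31772436,  0.26256731, -0.09632721]), 'moment': array([-0.04315666, -0.04034427,  0.00747594]), 'grip_width': 0.08529460623949978}
top [[473.15577159   0.         319.04053772]
 [  0.         473.15577159 243.26878276]
 [  0.           0.           1.        ]] 0.021243044516746735 [[-4.30681589e-04 -9.82501590e-01  1.86253701e-01  2.61693686e-01]
 [-9.99985205e-01  1.43312099e-03  5.24751151e-03 -5.25933391e-03]
 [-5.42261248e-03 -1.86248685e-01 -9.82487670e-01  1.03866259e+00]
 [ 0.00000000e+00  0.00000000e+00  0.00000000e+00  1.00000000e+00]]
side [[589.46577103   0.         319.80247184]
 [  0.         589.46577103 239.36163168]
 [  0.           0.           1.        ]] -0.05218839084822293 [[-8.04873689e-01 -3.89347107e-01  4.47869595e-01 -1.17014393e-01]
 [-5.93446052e-01  5.27605509e-01 -6.07827451e-01  7.55265634e-01]
 [ 3.57393933e-04 -7.55010766e-01 -6.55712296e-01  8.88206835e-01]
 [ 0.00000000e+00  0.00000000e+00  0.00000000e+00  1.00000000e+00]]
```

View pics/top0.png

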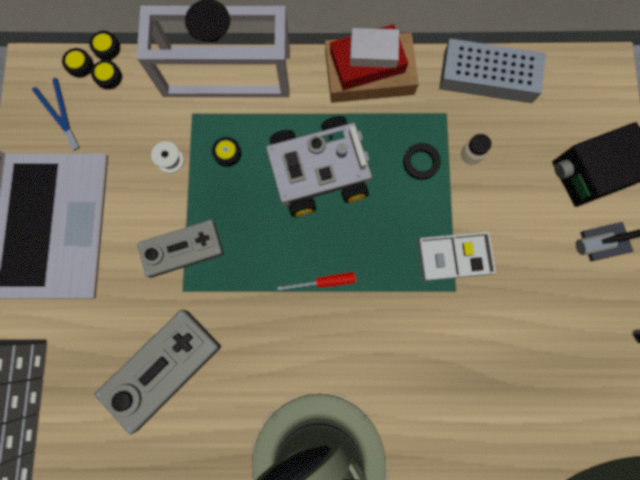

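View pics/side0.png

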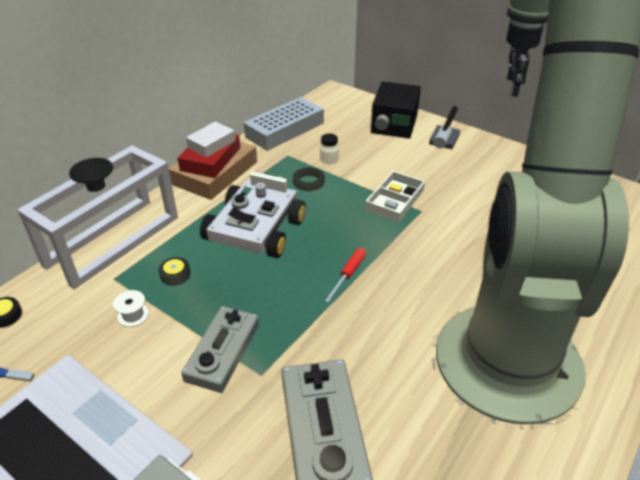

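In the top view, two things could be taken for the pad: the grey pad at (180,248) and the larger one at (158,371). For the rocker, key and horn, the candidates are the black paddle at (293,165), the square at (325,174) and the round one at (317,143). I'll measure the sizes and check in a close crop.

```bash
cat > h.py <<'E'
import numpy as np, cv2, pickle
def ray(f,uv,T=None):
    T=f["cam_to_world"] if T is None else T
    K=f["mtx"]; d=np.array([f["k1"],0,0,0,0.])
    p=cv2.undistortPoints(np.array(uv,float).reshape(-1,1,2),K,d).reshape(-1,2)
    return T[:3,3],(T[:3,:3]@np.c_[p,np.ones(len(p))].T).T
def onplane(f,uv,z,T=None):
    o,r=ray(f,uv,T); return o+r*((z-o[2])/r[:,2])[:,None]
def project(f,P,T=None):
    T=np.linalg.inv(f["cam_to_world"] if T is None else T)
    return cv2.projectPoints(np.array(P,float).reshape(-1,1,3),cv2.Rodrigues(T[:3,:3])[0],T[:3,3],f["mtx"],np.array([f["k1"],0,0,0,0.]))[0].reshape(-1,2)
E
python3 - <<'E'
from h import *
f=pickle.load(open("top.pkl","rb")); g=pickle.load(open("side.pkl","rb"))
for nm,c in(("small",[(137,243),(212,220),(222,249),(148,276)]),("big",[(182,310),(220,346),(133,432),(96,394)])):
    P=onplane(f,c,.032); print(nm,[np.linalg.norm(P[i]-P[(i+1)%4]).round(3) for i in range(4)],P.mean(0).round(3))
im=f["pixels"][:,:,::-1]; s=g["pixels"][:,:,::-1]
a=cv2.resize(im[105:225,250:390],None,fx=4,fy=4,interpolation=cv2.INTER_CUBIC)[:, :]
b=cv2.resize(im[205:290,125:235],None,fx=3.6,fy=3.6,interpolation=cv2.INTER_CUBIC)
W=np.zeros((480+0,560+240,3),np.uint8); W[:480,:560]=a; b=cv2.resize(im[205:290,130:230],(240,204)); W[:204,560:]=b
c=cv2.resize(s[165:265,195:315],(240,200)); W[210:410,560:]=c
cv2.imwrite("pics/c1.png",W)
E
```

```text
small [np.float64(0.168), np.float64(0.069), np.float64(0.166), np.float64(0.077)] [0.445 0.301 0.032]
big [np.float64(0.111), np.float64(0.237), np.float64(0.109), np.float64(0.236)] [0.189 0.331 0.032]
```

View pics/c1.png

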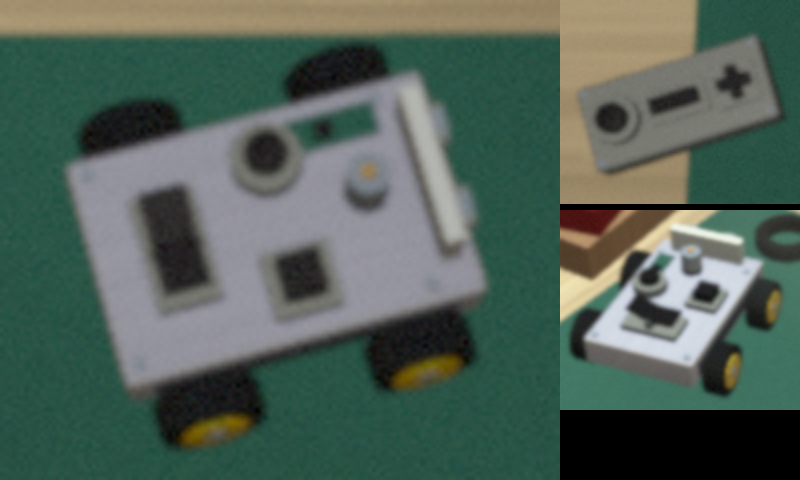

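The crop confirms the choice:
- **Pad:** the small one measures about 0.168 × 0.077 m. Its round button is at about (151,254).
- **Rover deck:** the square key is at about (325.5,173.7), the horn at (316.5,143) and the rocker at (293,165). The rocker's raised half points up in the image.

Next I'll get exact centroids from both views.

```bash
python3 - <<'E'
from h import *
f=pickle.load(open("top.pkl","rb")); g=pickle.load(open("side.pkl","rb"))
def blob(f,uv,r=12,th=70):
    u,v=map(round,uv); w=f["pixels"][v-r:v+r+1,u-r:u+r+1].max(2)
    n,l,s,c=cv2.connectedComponentsWithStats((w<th).astype(np.uint8))
    if n<2: return None,0
    i=1+np.argmin(np.linalg.norm(c[1:]-r,axis=1)); return c[i]+[u-r,v-r],s[i,4]
R={}
for n,z,uv in(("key",.09,(325.5,173.7)),("horn",.092,(316.5,143.2)),("start",.054,(151.3,254.2)),("bar",.048,(177,246)),("cross",.048,(202,239))):
    c,a=blob(f,uv); P=onplane(f,[c],z)[0]; R[n]=P
    q=project(g,[P])[0]; c2,a2=blob(g,q)
    print(n,c.round(1),a,P.round(4),"side pred",q.round(1),"side blob",None if c2 is None else (c2.round(1),a2,onplane(g,[c2],z)[0].round(4)))
# rover frame from deck corners in top image, z=.07
d=np.array([(66,165),(417,72),(487,292),(132,393)])/4+[250,105]
P=onplane(f,d,.07); ex=(P[1]+P[2]-P[0]-P[3])[:2]; print("deck",P.mean(0).round(4),"yaw edges",np.arctan2(ex[1],ex[0]),"len",[np.linalg.norm(P[i]-P[(i+1)%4]).round(3) for i in range(4)])
v=(R["horn"]-R["key"])[:2]; yaw=np.arctan2(v[1],v[0])-np.pi/2; print("yaw kh",yaw,np.linalg.norm(v))
ey=v/np.linalg.norm(v); ex=np.array([ey[1],-ey[0]]); o=(R["horn"]+R["key"])[:2]/2-.005*ex
print("o",o,"rocker pivot",o-.055*ex,"face",o-.055*ex+.0185*ey)
v=(R["start"]-R["cross"])[:2]; print("pad yaw",np.arctan2(v[1],v[0])-np.pi/2,np.linalg.norm(v),"R bar dev",R["bar"]-(R["start"]+R["cross"])/2)
E
```

```text
key [325.1 173.4] 115 [ 0.5908 -0.0129  0.09  ] side pred [268.4 204.1] side blob (array([267.6, 206.1]), np.int32(82), array([ 0.5876, -0.0065,  0.09  ]))
horn [316.1 142.7] 82 [0.6581 0.0059 0.092 ] side pred [240.  196.7] side blob (array([239.9, 197.6]), np.int32(61), array([0.6562, 0.0086, 0.092 ]))
start [151.  253.7] 123 [0.4265 0.3541 0.054 ] side pred [206.4 356.6] side blob (array([206. , 359.1]), np.int32(145), array([0.4233, 0.3585, 0.054 ]))
bar [177.1 246.4] 126 [0.4432 0.3021 0.048 ] side pred [220.4 336. ] side blob (array([218.5, 336.5]), np.int32(2), array([0.4451, 0.305 , 0.048 ]))
cross [202.  238.7] 101 [0.4598 0.2499 0.048 ] side pred [233.  314.8] side blob (array([232.4, 316.7]), np.int32(117), array([0.4574, 0.2541, 0.048 ]))
deck [ 0.6227 -0.      0.07  ] yaw edges -1.2922335949966124 len [np.float64(0.198), np.float64(0.131), np.float64(0.197), np.float64(0.133)]
yaw kh -1.2983068370959812 0.0699053432751216
o [0.62312836 0.00135086] rocker pivot [0.60832621 0.05432158] face [0.62614364 0.05930048]
pad yaw 0.30901608272838876 0.10938800115435164 R bar dev [ 1.29996262e-05  3.33693676e-05 -3.00000000e-03]
```

>>> carry_out:
  targets:
    - [[0,0,0],[0,0,0.03],0]
    - [[0,0,0],[0,0,0.03],0]
    - [[0.125,-0.125,0],[0,0,0],0]
    - [[0.125,-0.125,0],[0,0,0],0]
    - [[0.125,-0.125,0],[0,0,0],0]
    - [[0.125,-0.125,0],[0,0,0],0]
    - [[0.125,-0.125,0],[0,0,0],0]
    - [[0.125,-0.125,0],[0,0,0],0]
  force: 40

```text
clock: 1.1
position: [0.4089, -0.327, 0.4046]
tool_rot: [-3.141, 0.0, 0.273]
force: [1.3, -0.6, 0.2]
grip_width: -0.0
```

>>> carry_out:
  targets:
    - [[0.125,-0.125,0],[0,0,0],0]
    - [[0.125,-0.125,0],[0,0,0],0]
    - [[0.125,-0.125,0],[0,0,0],0]
    - [[0.125,-0.125,0],[0,0,0],0]
    - [[0.125,-0.125,0],[0,0,0],0]
    - [[0.125,-0.125,0],[0,0,0],0]
    - [[0,0,0],[0,0,0],0]
    - [[0,0,0],[0,0,0],0]

```text
clock: 2.1
position: [0.538, -0.0978, 0.4044]
tool_rot: [3.142, 0.001, 0.273]
force: [-0.3, -0.5, -0.8]
grip_width: 0.0002
```

```bash
cat >> h.py <<'E'
def wrist(path=None):
    from workcell import bot, imaging
    from scipy.spatial.transform import Rotation as Rn
    s=bot.observe(); f=imaging.grab_frame("wrist"); T=np.eye(4)
    T[:3,:3]=Rn.from_euler("xyz",s["tool_rot"]).as_matrix(); T[:3,3]=s["position"]
    f["cam_to_world"]=T@f["mount"]
    if path: cv2.imwrite(path,f["pixels"][:,:,::-1])
    return f,s
E
python3 - <<'E'
from h import *
f,s=wrist("pics/w1.png"); pickle.dump(f,open("w1.pkl","wb")); print(f["mount"].round(3))
P=dict(key=(.5908,-.0129,.09),horn=(.6581,.0059,.092),face=(.626,.0593,.098),pivot=(.6083,.0543,.088),tip=tuple(s["position"]-[0,0,.173]))
for n,p in P.items(): print(n,project(f,[p])[0].round(1))
E
```

```text
[[ 0.    -0.949 -0.315  0.08 ]
 [ 1.     0.     0.    -0.   ]
 [-0.    -0.315  0.949  0.03 ]
 [ 0.     0.     0.     1.   ]]
key [223.8 115.7]
horn [215.8   3.7]
face [123.   31.5]
pivot [133.7  63.4]
tip [320.8 311.1]
```

View pics/w1.png

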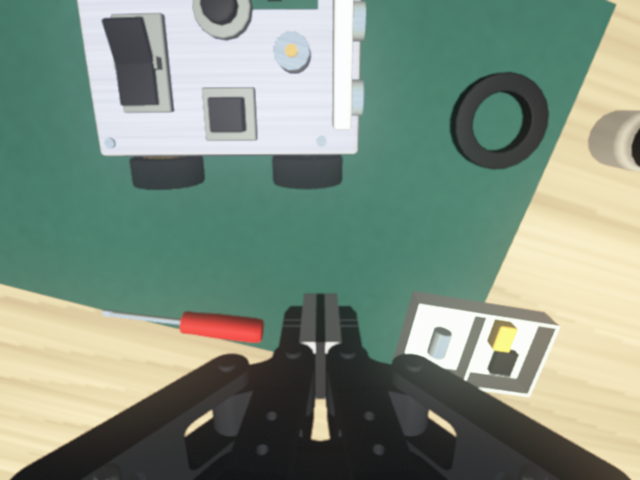

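The wrist view agrees to within about 2 mm: the key is at (226,114), the horn at (218,8) and the rocker pivot at about (138,62), with its raised half above that. I'll move over the rocker face.

>>> carry_out:
  targets:
    - [[0.125,-0.125,0],[0,0,0],0]
    - [[0.125,-0.125,0],[0,0,0],0]
    - [[0.125,-0.125,0.1],[0,0,0],0]
    - [[0.13,-0.127,0.1],[0,0,0],0]
    - [[0,0,0.1],[0,0,0],0]
    - [[0,0,0.1],[0,0,0],0]
    - [[0,0,0],[0,0,0],0]
    - [[0,0,0],[0,0,0],0]

```text
clock: 3.15
position: [0.6263, 0.0569, 0.3058]
tool_rot: [3.141, -0.001, 0.272]
force: [-0.1, 0.4, 1.4]
grip_width: 0.0001
```

```bash
python3 - <<'E'
from h import *
f,s=wrist("pics/w2.png"); print(s["position"],s["force"],s["tool_rot"])
g=__import__("workcell").imaging.grab_frame("side")
W=cv2.resize(g["pixels"][120:280,170:330,::-1],(480,480),interpolation=cv2.INTER_CUBIC)
cv2.imwrite("pics/w2.png",np.hstack([cv2.resize(f["pixels"][:,80:560,::-1],(320,320)),cv2.resize(W,(320,320))]))
E
```

```text
[0.6263035  0.05689333 0.30576778] [-0.0998684   0.35875686  1.44829397] [ 3.14128575e+00 -9.81575033e-04  2.72147252e-01]
```

View pics/w2.png

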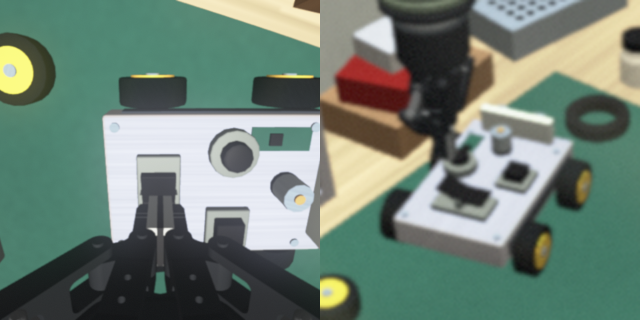

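The tip is centred over the raised half of the rocker, so I'll press down.

>>> carry_out:
  targets:
    - [[0,0,0.04],[0,0,0],0]
    - [[0,0,0.04],[0,0,0],0]
    - [[0,0,0.02],[0,0,0],0]
    - [[0,0,0.02],[0,0,0],0]
    - [[0,0,0.02],[0,0,0],0]
    - [[0,0,0],[0,0,0],0]
    - [[0,0,0],[0,0,0],0]

```text
clock: 4.12
position: [0.626, 0.0576, 0.2697]
tool_rot: [-3.142, 0.0, 0.273]
force: [0.0, -0.5, 0.1]
grip_width: 0.0003
```

>>> carry_out:
  targets:
    - [[0,0,0.012],[0,0,0],0]
    - [[0,0,0.012],[0,0,0],0]
    - [[0,0,0],[0,0,0],0]

```text
clock: 4.5
position: [0.6264, 0.0578, 0.2644]
tool_rot: [3.141, -0.001, 0.273]
force: [0.1, -0.1, 12.4]
grip_width: -0.0003
```

>>> carry_out:
  targets:
    - [[0,0,0.01],[0,0,0],0]
    - [[0,0,0],[0,0,0],0]

```text
clock: 4.75
position: [0.6264, 0.0578, 0.2641]
tool_rot: [3.141, -0.002, 0.273]
force: [-12.6, -2.0, 47.4]
grip_width: 0.0002
```

Firm stop at tip height 0.091 m with 47 N, so the rocker is down. I'll lift and go over to the key, looking before I press.

>>> carry_out:
  targets:
    - [[0,0,-0.06],[0,0,0],0]
    - [[0,0,-0.06],[0,0,0],0]
    - [[0,0,-0.06],[0,0,0],0]
    - [[-0.106,0.12,0],[0,0,0],0]
    - [[-0.106,0.12,0],[0,0,0],0]
    - [[0,0,0],[0,0,0],0]
    - [[0,0,0],[0,0,0],0]

```text
clock: 5.62
position: [0.5915, -0.014, 0.3066]
tool_rot: [-3.141, -0.001, 0.273]
force: [-0.4, 1.2, -0.6]
grip_width: -0.0
```

```bash
python3 - <<'E'
from h import *
f,s=wrist(); print(s["position"],s["force"])
g=__import__("workcell").imaging.grab_frame("side")
W=cv2.resize(g["pixels"][160:270,190:320,::-1],(567,480),interpolation=cv2.INTER_CUBIC)
cv2.imwrite("pics/w3.png",np.hstack([cv2.resize(f["pixels"][:,:,::-1],(400,300)),cv2.resize(W,(354,300))]))
E
```

```text
[ 0.59146494 -0.01396922  0.30659201] [-0.38391784  1.19592307 -0.61041793]
```

View pics/w3.png

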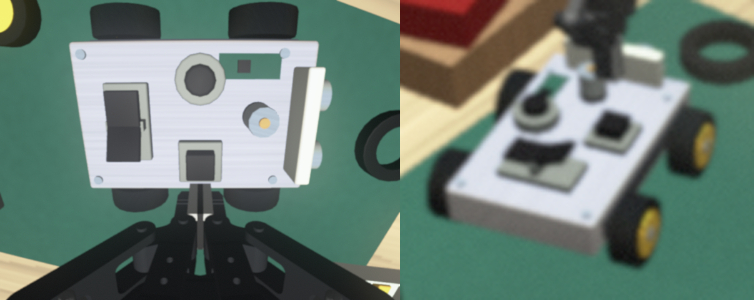

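The rocker now tips the other way, and the key housing at crop (200,160) is in line with the fingers at (200,185). I'll press the key.

>>> carry_out:
  targets:
    - [[0,0,0.05],[0,0,0],0]
    - [[0,0,0.05],[0,0,0],0]
    - [[0,0,0.04],[0,0,0],0]
    - [[0,0,0.02],[0,0,0],0]
    - [[0,0,0.02],[0,0,0],0]
    - [[0,0,0.016],[0,0,0],0]
    - [[0,0,0],[0,0,0],0]
    - [[0,0,0],[0,0,0],0]

```text
clock: 6.72
position: [0.5913, -0.0144, 0.2574]
tool_rot: [3.142, -0.0, 0.273]
force: [0.4, -0.6, 0.1]
grip_width: -0.0002
```

>>> carry_out:
  targets:
    - [[0,0,0.01],[0,0,0],0]
    - [[0,0,0],[0,0,0],0]

```text
clock: 6.98
position: [0.5914, -0.0144, 0.256]
tool_rot: [3.141, -0.001, 0.273]
force: [-6.6, -0.2, 23.1]
grip_width: 0.0002
```

Key on its firm stop: tip height 0.083 m, 23 N. I'll lift and travel to the pad's round button.

>>> carry_out:
  targets:
    - [[0,0,-0.08],[0,0,0],0]
    - [[0,0,-0.08],[0,0,0],0]
    - [[0,0,-0.05],[0,0,0],0]
    - [[-0.02,-0.133,0],[0,0,0],0]
    - [[-0.02,-0.133,0],[0,0,0],0]
    - [[-0.02,-0.133,0],[0,0,0],0]
    - [[-0.02,-0.133,0],[0,0,0],0]
    - [[-0.02,-0.133,0],[0,0,0],0]

```text
clock: 7.98
position: [0.5217, 0.1398, 0.3071]
tool_rot: [-3.142, 0.0, 0.273]
force: [0.9, -0.1, -0.3]
grip_width: -0.0001
```

>>> carry_out:
  targets:
    - [[-0.02,-0.133,0],[0,0,0],0]
    - [[-0.02,-0.133,0],[0,0,0],0]
    - [[-0.02,-0.133,0],[0,0,0],0]
    - [[-0.02,-0.133,0],[0,0,0],0]
    - [[-0.02,-0.133,0],[0,0,0],0]
    - [[0,0,0],[0,0,0],0]
    - [[0,0,0],[0,0,0],0]

```text
clock: 8.85
position: [0.4535, 0.2918, 0.3071]
tool_rot: [3.141, 0.0, 0.273]
force: [0.7, -0.9, -0.3]
grip_width: -0.0001
```

```bash
python3 - <<'E'
from h import *
f,s=wrist("pics/w4.png"); print(s["position"],s["force"])
for p in((.4265,.3541,.054),(.4432,.3021,.048),(.4598,.2499,.048)): print(project(f,[p])[0].round(1))
E
```

```text
[0.45351556 0.29176889 0.30709976] [ 0.71402196 -0.93362241 -0.33588173]
[210.8 259.3]
[300.  252.7]
[387.6 249.9]
```

View pics/w4.png

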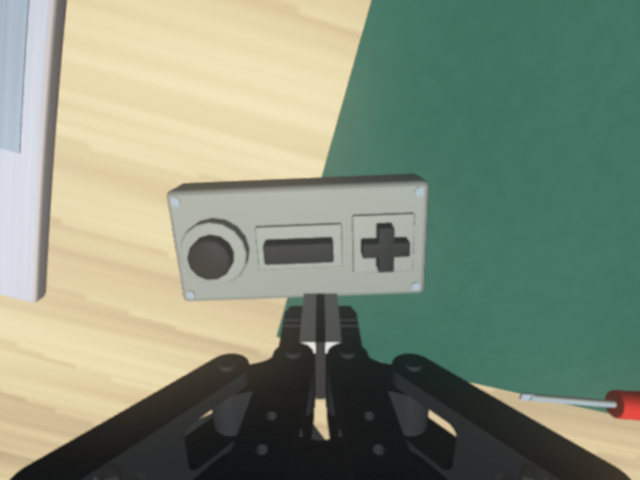

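The button is at (210,257), against a prediction of (211,259), so the position is good to about 1 mm. I'll move over it and descend.

>>> carry_out:
  targets:
    - [[-0.016,-0.134,0],[0,0,0],0]
    - [[-0.016,-0.134,0],[0,0,0],0]
    - [[0,0,0],[0,0,0],0]
    - [[0,0,0.08],[0,0,0],0]
    - [[0,0,0.08],[0,0,0],0]
    - [[0,0,0.08],[0,0,0],0]
    - [[0,0,0],[0,0,0],0]
    - [[0,0,0],[0,0,0],0]

```text
clock: 9.9
position: [0.4281, 0.3541, 0.2479]
tool_rot: [-3.142, -0.001, 0.272]
force: [0.9, -0.2, 0.5]
grip_width: 0.0004
```

```bash
python3 - <<'E'
from h import *
f,s=wrist(); print(s["position"],s["force"])
g=__import__("workcell").imaging.grab_frame("side"); q=project(g,[s["position"]-[0,0,.173]])[0]; print(q)
W=cv2.resize(g["pixels"][280:410,150:280,::-1],(400,400),interpolation=cv2.INTER_CUBIC)
cv2.imwrite("pics/w5.png",np.hstack([cv2.resize(f["pixels"][100:420,160:480,::-1],(400,400)),W]))
E
```

```text
[0.42811378 0.3540958  0.24787018] [ 0.93052577 -0.21293219  0.54209826]
[204.24866414 348.70419941]
```

View pics/w5.png

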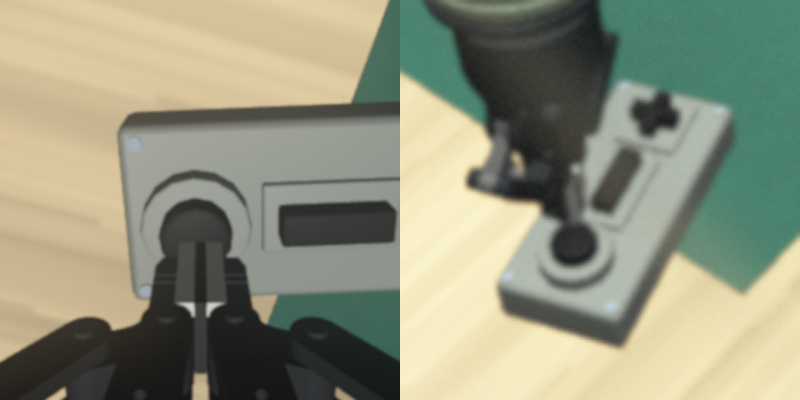

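The tip is over the round button and clear of the bar key. Pressing now.

>>> carry_out:
  targets:
    - [[0,0,0.04],[0,0,0],0]
    - [[0,0,0.03],[0,0,0],0]
    - [[0,0,0.015],[0,0,0],0]
    - [[0,0,0.015],[0,0,0],0]
    - [[0,0,0],[0,0,0],0]
    - [[0,0,0],[0,0,0],0]

```text
clock: 10.75
position: [0.4274, 0.3546, 0.2223]
tool_rot: [3.141, 0.0, 0.273]
force: [-2.7, -1.6, 4.2]
grip_width: -0.0001
```

>>> carry_out:
  targets:
    - [[0,0,0.008],[0,0,0],0]
    - [[0,0,0],[0,0,0],0]
    - [[0,0,0],[0,0,0],0]

```text
clock: 11.12
position: [0.4275, 0.3547, 0.2212]
tool_rot: [-3.141, -0.001, 0.273]
force: [-6.6, -5.8, 24.0]
grip_width: -0.0002
```

It's at the stop: tip height 0.048 m, 24 N, well over the 5 N needed. I'll lift straight up and clear.

>>> carry_out:
  targets:
    - [[0,0,-0.03],[0,0,0],0]
    - [[0,0,-0.06],[0,0,0],0]
    - [[0,0,-0.1],[0,0,0],0]
    - [[0,0,-0.12],[0,0,0],0]
    - [[0,0,-0.12],[0,0,0],0]
    - [[0,0.12,-0.1],[0,0,0],0]
    - [[0,0.12,0],[0,0,0],0]
    - [[0,0,0],[0,0,0],0]

```text
clock: 12.12
position: [0.4445, 0.2949, 0.3538]
tool_rot: [3.141, -0.001, 0.27]
force: [-0.5, 0.5, 0.1]
grip_width: 0.0002
```

>>> carry_out:
  targets:
    - [[-0.1,0,0],[0,0,0],0]
    - [[-0.1,0,0],[0,0,0],0]
    - [[-0.1,0,0],[0,0,0],0]
    - [[0,0,0],[0,0,0],0]
    - [[0,0,0],[0,0,0],0]

```text
clock: 12.75
position: [0.3719, 0.2772, 0.3531]
tool_rot: [-3.141, -0.001, 0.274]
force: [1.6, -0.3, 0.2]
grip_width: -0.0001
```

```bash
python3 - <<'E'
from h import *
from workcell import imaging
f,s=wrist(); print(s["position"],s["force"])
g=imaging.grab_frame("side"); t=imaging.grab_frame("top")
g0=pickle.load(open("side.pkl","rb"));t0=pickle.load(open("top.pkl","rb"))
z=lambda p,x,y,w,h,W,H:cv2.resize(np.ascontiguousarray(p["pixels"][y:y+h,x:x+w,::-1]),(W,H),interpolation=cv2.INTER_CUBIC)
a=np.hstack([z(p,190,165,130,100,390,300) for p in(g0,g)])
b=np.hstack([z(p,175,300,100,100,260,290) for p in(g0,g)]+[z(f,0,0,640,480,260,290)])
cv2.imwrite("pics/end.png",np.vstack([a,b]))
# changes in top view at the loose things
for n,(u,v) in dict(pad=(180,248),tray=(457,256),wheel=(227,151),spool=(167,156),tape=(422,161),jar=(477,149),driver=(318,283),can=(342,150)).items():
    w=np.s_[v-14:v+15,u-20:u+21]; print(n,np.abs(t["pixels"][w].astype(int)-t0["pixels"][w]).mean().round(1))
E
```

```text
[0.37186019 0.27716242 0.35306326] [ 1.63666058 -0.25296294  0.16901807]
pad 24.5
tray 11.3
wheel 7.4
spool 11.7
tape 6.3
jar 9.1
driver 8.4
can 11.1
```

View pics/end.png

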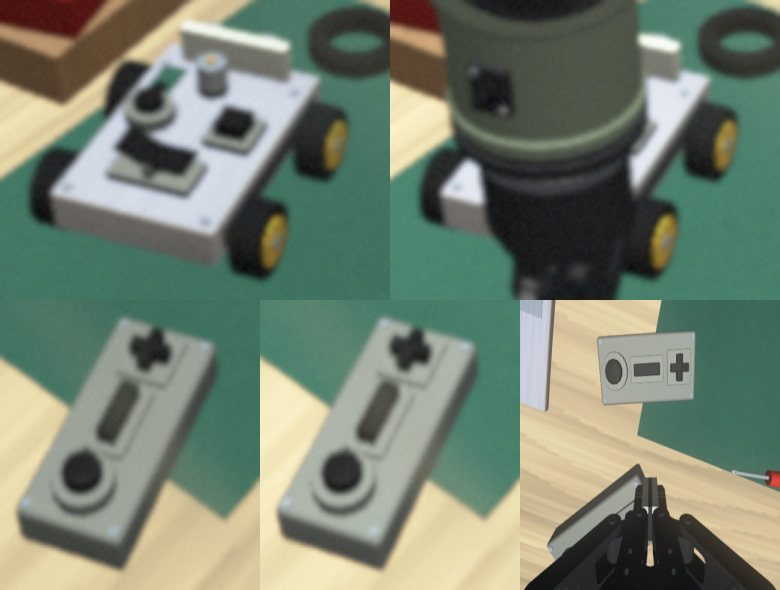

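Pad unmoved and its button back up, but the arm hides the rover in the side view. I'll check the deck in the top view.

```bash
python3 - <<'E'
from h import *
from workcell import imaging
t=imaging.grab_frame("top");t0=pickle.load(open("top.pkl","rb"))
z=lambda p,x,y,w,h,W,H:cv2.resize(np.ascontiguousarray(p["pixels"][y:y+h,x:x+w,::-1]),(W,H),interpolation=cv2.INTER_CUBIC)
cv2.imwrite("pics/end2.png",np.vstack([np.hstack([z(p,255,110,130,105,390,315) for p in(t0,t)]),np.hstack([z(p,120,110,390,190,390,190) for p in(t0,t)])]))
E
```

```text
(no output)
```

View pics/end2.png

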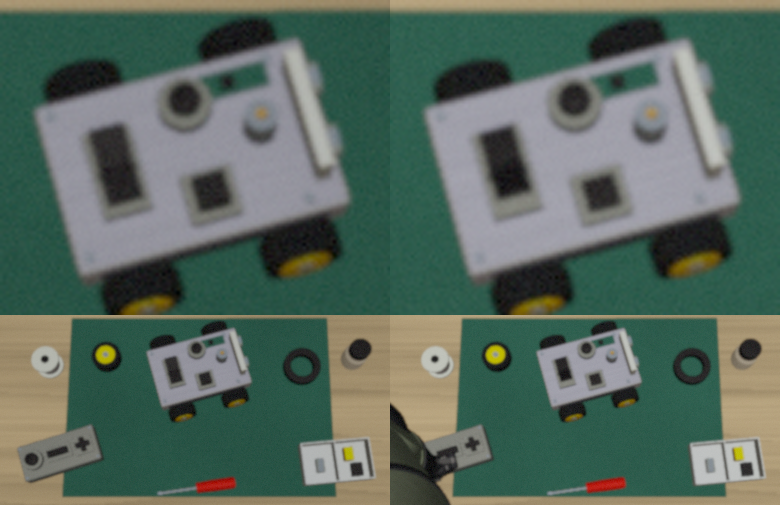

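Left is before and right is after. The rocker's shading has swapped halves (about (500,165)), the key sits lower at (600,190), and the loose things haven't moved. I'll hand it in.

```bash
python3 -c "
from workcell import job; print(job.job_done())"
```

```text
the job is handed in; nothing more can be done
None
```

The rover's wake-up sequence is done in the order asked, and I handed the job in at about 13 s of the 48 s allowed. I pressed everything with the shut fingertips:

| Step | Tip height at the firm stop | Expected | Force |
|---|---|---|---|
| Rocker, raised half | 91 mm | 91 mm | about 47 N, fingertips only |
| Square key | 83 mm | 83 mm | about 23 N |
| Round button on the 80 × 170 mm pad | 48 mm | 48 mm | about 24 N |

**Last checks:** In the final pictures the rocker is tipped the other way, the pad is where it was, and its button is back up. The loose things look unmoved in the top view, and the arm stands clear with almost no force on it.

**Less certain:**
- **Key:** in the final top view the key's depth shows only faintly. That it is fully in rests mainly on the tip height and the firm stop.
- **Picture comparison:** my before-and-after check flagged the pad (24.5, against 6–12 for the other things). The arm was over it in that view, and the side view shows it unmoved.
- **Rocker force:** 47 N is more than the rocker needed, because I pressed about 2.5 mm further after it had already reached its stop. The 40 N limit is stated for the arm and the gripper's body; I took it not to cover the fingertips.

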